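# Pull-test a saddle hook on the spring gauge and hang it on the rail

### The arm

A 7-joint arm with a two-finger parallel gripper is mounted at the origin on a cart in front of the work surface, level with it; the furniture and walls round the work are solid. World frame = base frame: x ahead of the robot, y to its left, z up, the work surface at z = 0. Lengths are in mm, angles in rad, forces in N, time in s.
With the tool pointing down it reaches from about 350 to 775 mm from the base axis. Payload 3.1 kg.
Tool frame: the origin (TCP) lies on the centre line of the jaws, within the pads' length; the fingertips stand 17 mm ahead of it and the grasp point (between the pads) lies 2 mm behind it (bot.finger_overhang is the distance from the TCP to the fingertips, in mm); z points along the fingers, y is the line along which they close (so a half turn about z gives the same grasp; the last joint's range is limited). The gripper opens to 85 mm and grips with 20 to 120 N. Pads are 22 mm wide; open, the fingers measure 114 mm over their backs; the gripper's body (76 mm by 85 mm) begins 54 mm behind the grasp point. The pads swing forward as they close: fully open they stand 13 mm farther back than shut.
Start: joints at [-1.238, 0.311, 0.014, 1.512, -0.004, 1.319, -0.027], TCP at [201.322, 511.847, 222.204] pointing down, gripper open.
Joint ranges: [-2.7, 2.7], [-0.3, 1.91], [-1.27, 1.3], [0.12, 2.57], [-1.44, 4.58], [0.2, 2.03], [-3.05, 3.05]. Speed limits (rad/s): [2.79, 2.79, 3.14, 3.14, 3.14, 3.14, 3.14].

### API

Orientations are given as a 3x3 rotation matrix whose columns are the frame's x, y, z axes.
In Python, from plant import bot, viewer, workorder gives the robot as it stands.
- The arm moves only by the tool move_arm, never from a script. Its argument "motion" is text: rows parted by semicolons, each of 7 numbers parted by spaces: the opening in per cent of the stroke, from 0 (shut) to 100 (fully open), then the shift along the tool's x, y, z in mm, then the turn, a rotation vector about the tool's x, y, z in degrees. A call has 1 to 8 rows; each row shifts and turns the commanded pose from where the row before left it, along the tool's axes as they then stand; what a row does not reach is not made up. A row lasts 1/8 s, in which the tool goes at most 62.5 mm and 10.7 degrees, less where a joint would pass 70% of its speed; a pose out of reach is approached as far as the arm can. A call is refused whole if a number of a shift passes 62.5 or a number of a turn 10.7, either way. A call with a gripper value outside its range is refused whole. The fingers move at their own pace and stop on an object; "squeeze" is the grip in N (left out, the last holds). Time passes only in rows, so rows that do not move let the fingers close. It gives the time, the measured TCP pose, the force, the opening and the grip force at its end, in the units of the state.
- bot.observe(): the state, without advancing time (a new reading comes with each control period).
- viewer.capture(name): name is "side" or "top" or "wrist"; returns (picture, depth): 420x560x3 uint8, red, green, blue; 420x560 float32, mm along the optical axis (not along the pixel's ray), 0 where there is no reading.
- viewer.camera_info(name): a dict with "fx", "fy", "cx", "cy" (pixels), "view" (4x4, takes a point from world to camera coordinates). Camera axes: x right, y up, looking along -z (the intrinsics and any distortion apply to the point x, -y, -z); pixel columns grow to the right and rows downward; lengths in mm; the calibration is good to about 2 mm. The wrist camera is an equidistant fisheye: a pixel r from the principal point sees the ray r / f radians off the axis. A picture is of the moment at which its call begins: read the wrist's pose just before it. camera_info takes no time and is no camera call; for the wrist camera it gives the pose at the moment of the call.
- workorder.hand_in(): hands the job in; it is judged then, once.
The state is a dict: "time_s": time; "joints": joint angles; "joint_velocities": joint speeds; "joint_torque": joint torques, N m; "tool_pos": TCP position; "eef_rot": TCP orientation; "ft_force": force on the tool from outside, world axes, zero at the start; "torque": the same for the moment, N m; "opening": opening from 0.0 (shut) to 1.0 (fully open); "grip_force": force on a finger pad.
Only numpy, scipy, OpenCV 4.12 (cv2) and the standard library are available. Lean on these libraries where they do the work, as an engineer would, in place of code of your own. Each camera call takes 0.05 s, during which the arm holds its last target. There are 200 camera calls.

### The job

Pull-test the orange-handled saddle hook: set it over the crossbar of the blue spring gauge and pull with it until the black pointer stands within the width of the red marker (do not pull clearly past it), keep it there for a full second, then ease the gauge back to rest without letting it snap. After that lift the hook off and hang it over the free-standing rail, released and hanging still, and leave the other things on the bench where they are.

Things in the scene. Friction and masses are not known exactly. Their poses are not given: they have to be found in the camera images.
- hook: Loose saddle hook, 0.14 kg: inverted U of steel strap under an orange grip block, standing upright on its two legs. Origin centred between the feet, z up. Legs: plates 6 mm thick (x), 30 mm wide (y), 50 mm high, at x = -16 and +16 mm. Block: 30 mm (x) by 24 mm (y), z = 54 to 96 mm: grip it there. A small peg sticks out 22 mm from the leg at -x, z = 9 to 27 mm.
- hook_slot (a point): Middle of the roof of the hook's slot, 48 mm above its feet. The slot between the legs is 26 mm wide (hook x), open below and at both y ends, so a bar running along the hook's y fits in; either way round will do. Hung on a bar, the roof rests on it. Axes as hook.
- gauge: Blue spring pull gauge, fixed. Origin on the bench under the crossbar at rest; x points from the crossbar back to the housing, z up. Housing 110 x 59 mm, x = 85 to 195 mm, top at z = 110 mm with a white scale; base plate x = 70 to 220 mm, 100 mm wide. In front a steel stirrup on a pull rod: crossbar, two side rods (8 mm thick, y = -40, +40 mm), rear plate at x = 47 mm, 75 to 95 mm high.
- gauge_bar (a point): Centre of the stirrup's crossbar, which moves with the slide: 10 mm thick, 88 mm long along the gauge's y, axis 85 mm above the bench, nothing beneath. The opening behind it is 42 mm (x) by 72 mm (y), for one leg of the hook. Axes as gauge.
- gauge_slide (a joint): How far the slide is pulled out, m: 0 at rest, stop at 0.060. Pulling moves crossbar and pointer along the gauge's -x. A spring pulls back with 1.5 N at rest, plus 1.5 N per 10 mm; let go, it snaps back.
- gauge_pointer (a point): Black needle pointer on top of the housing, 3 mm wide in x; moves with the slide, 165 mm behind the crossbar's axis. Axes as gauge.
- red_marker: Red clip on the +y edge of the gauge's scale, 12 mm wide in x, fixed, 25 to 45 mm in front (-x) of the pointer at rest. Origin: middle of its width, on the gauge's centre line, 112 mm above the bench; axes as gauge. The pointer is within its width while its x in this frame is -6 to +6 mm; it comes from +x as the gauge is pulled.
- rail: Free-standing hanging rail fixed to the bench: round horizontal bar 12 mm thick and 120 mm long along its y axis, between two posts of the same height. Origin on the bench below the bar's middle.
- rail_mid (a point): Middle of the rail's bar, on its axis, 150 mm above the bench. Axes as rail.
- masking_tape: Roll of masking tape lying flat, 98 mm across, 25 mm high; bystander. Origin under its centre.
- timer: White kitchen timer, 62 x 62 x 23 mm; bystander. Origin under its centre.
- dye_dish: Small steel dish of red dye, 72 mm across, 25 mm high; bystander. Origin under its centre.
Things that resemble listed ones, but are neither listed nor needed, are in the scene too. Leave any purple or yellow look-alike of the hook alone.

How it is judged (in metres and radians):
On the way, in this order (a step that is already met when the one before it is completed fails the run):
1. the hook sits over the gauge's crossbar, crossbar in its slot (x of gauge_bar in the frame of hook between -0.014 and 0.014 m and z of gauge_bar in the frame of hook between 0.004 and 0.05 m and y of hook in the frame of gauge_bar between -0.035 and 0.035 m), for 0.1 s.
2. the hook pulls the gauge and the pointer stays within the red marker's width for a second (all of step 1 and x of gauge_pointer in the frame of red_marker between -0.0065 and 0.0065 m and contact force between hook and gauge above 2 N), for 0.9 s.
3. the gauge is back at rest (value of joint gauge_slide below 0.003 m), for 0.1 s.
At the end, for the whole second after the job is handed in: The hook hangs at rest over the rail's bar, the bar inside its slot and the slot's roof resting on it, upright within 20 degrees, released; the gauge's slide is at rest (within 3 mm) (x of hook in the frame of rail_mid between -0.03 and 0.03 m and y of hook in the frame of rail_mid between -0.055 and 0.055 m and z of hook in the frame of rail_mid between -0.048 and -0.034 m and angle between hook's own z axis and vertical below 0.35 rad and contact force between hook and rail above 0.4 N and linear speed of hook below 0.03 m/s and value of joint gauge_slide below 0.003 m and z of rail_mid in the frame of hook between 0.03 and 0.055 m); the robot touches nothing.
It fails at once if the pointer is pulled more than 10 mm past the red marker's edge (x of gauge_pointer in the frame of red_marker below -0.016 m).
It fails at once if the gauge snaps back (slide returning faster than 0.3 m/s) (velocity of joint gauge_slide below -0.3 m/s).
It fails at once if a bystander (tape, timer, dye dish) is moved more than 30 mm (distance of any of masking_tape, timer, dye_dish from where it was at the start of the episode above 0.03 m).
It also fails if it takes over 51 s, if anything falls off the work surface, if the arm or the gripper's body presses on something with over 40 N, if the wrist force passes 120 N, or if a joint passes its speed limit or range.

## Working session

There is one attempt and no reset: what is moved stays moved. The work goes in short steps, Python scripts to look and compute and a tool call to move; the robot and the scene stay as the last step left them, time stands still between calls to the robot, and variables do not carry over. Pictures are saved under pics/ and viewed, at most 12 in all, crops included, and the job is handed in when it is done.

Besides the shell and the picture viewer there is one more tool, called by a JSON object that holds its "name" and its "arguments", one argument or row to a line. move_arm: Moves the arm, as the interface text tells. Its arguments: {"type":"object","properties":{"motion":{"type":"string"},"squeeze":{"type":"number"}},"required":["motion"]}

```bash
mkdir -p pics; ls; cat > h.py <<'E'
import numpy as np, cv2
from plant import bot, viewer, workorder
def cloud(name, depth, info):
    h,w=depth.shape; u,v=np.meshgrid(np.arange(w),np.arange(h))
    x=(u-info['cx'])/info['fx']*depth; y=(v-info['cy'])/info['fy']*depth
    P=np.stack([x,-y,-depth,np.ones_like(depth)],-1)
    return (P@np.linalg.inv(np.array(info['view'])).T)[...,:3]
E
python3 - <<'E'
from h import *
s=bot.observe(); print(s['time_s'],s['tool_pos'],s['eef_rot'],s['opening'])
for n in ['top','side']:
    i=viewer.camera_info(n); p,d=viewer.capture(n); print(n,i)
    cv2.imwrite(f'pics/{n}0.png',p[...,::-1]); np.savez(f'{n}0.npz',p=p,d=d)
E
```

```text
pics
0.0 [201.06376188 511.10557556 221.10150587] [[-9.30601100e-01  3.66034161e-01 -7.65784570e-04]
 [ 3.66034941e-01  9.30598305e-01 -2.28392432e-03]
 [-1.23356498e-04 -2.40572639e-03 -9.99997099e-01]] 1.0024007887614395
top {'fx': 408.7960923441999, 'fy': 408.7960923441999, 'cx': 283.659099932651, 'cy': 214.8302778468069, 'view': array([[-1.17976143e-02, -9.99770263e-01, -1.78951820e-02,
         1.74397853e+02],
       [ 9.95274111e-01, -1.34658817e-02,  9.61671132e-02,
        -5.23828661e+02],
       [-9.63859944e-02, -1.66760689e-02,  9.95204325e-01,
        -1.56235343e+03],
       [ 0.00000000e+00,  0.00000000e+00,  0.00000000e+00,
         1.00000000e+00]])}
side {'fx': 504.9919538894617, 'fy': 504.9919538894617, 'cx': 280.34870518473423, 'cy': 201.3341550613817, 'view': array([[-5.38325750e-01,  8.42645762e-01, -1.23897848e-02,
         1.40616640e+02],
       [-5.02341972e-01, -3.09048267e-01,  8.07552916e-01,
         2.15870318e+02],
       [ 6.76652001e-01,  4.40950438e-01,  5.89664974e-01,
        -2.06389247e+03],
       [ 0.00000000e+00,  0.00000000e+00,  0.00000000e+00,
         1.00000000e+00]])}
```

View pics/top0.png

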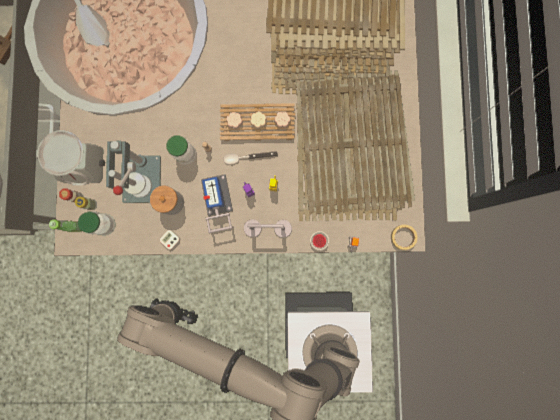

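View pics/side0.png

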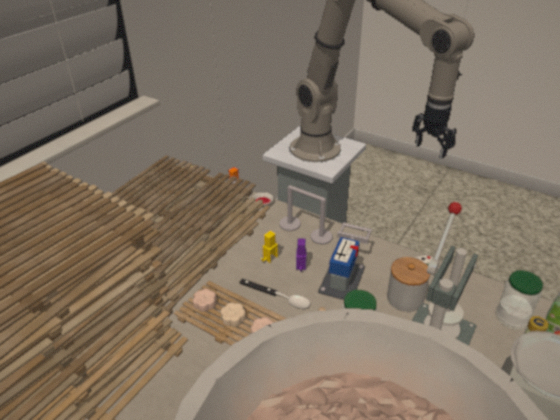

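The top view shows the orange hook at (354,242) between the dye dish at (319,241) and the tape at (404,237). The gauge is at (213,195) with its stirrup at (222,238), the rail at (268,229) and the timer at (170,240). The side view mostly confirms this, with the orange block at (234,173).

```bash
python3 - <<'E'
from h import *
p=np.load('top0.npz')['p'];d=np.load('top0.npz')['d']
i=viewer.camera_info('top');C=cloud('top',d,i)
hsv=cv2.cvtColor(p,cv2.COLOR_RGB2HSV)
def m(lo,hi,x0,y0,x1,y1):
    k=cv2.inRange(hsv,lo,hi)>0; r=np.zeros_like(k); r[y0:y1,x0:x1]=1; return k&r
for n,k in dict(orange=m((4,170,150),(17,255,255),340,228,368,255),blue=m((100,130,60),(125,255,255),190,165,240,220),red=m((0,150,120),(4,255,255),190,165,240,220),dish=m((170,120,60),(180,255,255),300,225,340,255)).items():
    q=C[k]; print(n,k.sum(),np.median(q,0) if k.sum() else '', q.min(0) if k.sum() else '',q.max(0) if k.sum() else '')
# heights
for n,(x0,y0,x1,y1) in dict(gauge=(190,165,245,250),rail=(243,215,295,242),hook=(342,230,366,252)).items():
    q=C[y0:y1,x0:x1].reshape(-1,3); print(n)
    for lo,hi in [(20,60),(60,75),(75,100),(100,130),(130,170)]:
        s=q[(q[:,2]>lo)&(q[:,2]<hi)]
        if len(s)>3:
            r=cv2.minAreaRect(s[:,:2].astype(np.float32)); print(lo,hi,len(s),s.mean(0).round(),[np.round(t,1) for t in r])
big=lambda x0,y0,x1,y1:cv2.resize(p[y0:y1,x0:x1],None,fx=7,fy=7,interpolation=cv2.INTER_CUBIC)
a=big(190,170,300,250);b=big(300,215,410,255)
cv2.imwrite('pics/crop0.png',np.vstack([a])[...,::-1])
print(C[242,354],C[237,404-12],C[241,319],C[240,170])
E
```

```text
orange 38 [417.19415956 -95.02467014  95.26945691] [ 404.1355164  -107.23980003   72.63450072] [430.18111556 -83.20506351 102.6097929 ]
blue 69 [606.2917748  424.4264492  110.12132211] [554.40293442 398.07483562 102.17361688] [660.15723488 466.24544842 116.45442148]
red 14 [586.95209108 452.62830114 117.05746782] [580.90194396 440.53071442 109.84882027] [591.3183262  459.30721631 121.39497262]
dish 31 [423.34410653  31.34645953  15.29376288] [403.74876616   8.07665763   9.69363551] [446.40779441  51.10092239  24.18262555]
gauge
20 60 6 [631. 376.  34.] [array([637.2, 406.3]), array([ 90.3, 172.6]), np.float64(19.7)]
60 75 19 [591. 409.  69.] [array([598.1, 408.3]), array([ 41.5, 108.2]), np.float64(74.1)]
75 100 237 [518. 409.  90.] [array([555.8, 408.2]), array([134.6, 209.5]), np.float64(70.7)]
100 130 473 [606. 432. 110.] [array([611.7, 416.8]), array([133.2, 154.6]), np.float64(52.4)]
rail
20 60 8 [476. 260.  38.] [array([485. , 235.6]), array([ 33.8, 136.8]), np.float64(2.7)]
75 100 5 [473. 266.  89.] [array([475.1, 231.3]), array([  4.5, 130.8]), np.float64(0.9)]
100 130 6 [472. 192. 119.] [array([471.4, 226. ]), array([  7.7, 121.3]), np.float64(0.8)]
130 170 118 [478. 234. 154.] [array([476.8, 234.6]), array([132.4,  14.7]), np.float64(87.7)]
hook
20 60 26 [414. -87.  50.] [array([410.6, -92. ]), array([26.7, 55.9]), np.float64(81.3)]
60 75 6 [417. -85.  67.] [array([417.1, -83.8]), array([27.1,  8.5]), np.float64(12.3)]
75 100 54 [419. -94.  93.] [array([419., -95.]), array([24.4, 29.9]), np.float64(84.0)]
100 130 8 [421. -90. 101.] [array([421.5, -87.9]), array([17.9, 20.7]), np.float64(44.2)]
[415.24447021 -91.04943244  97.35881637] [ 434.64787272 -248.36334081   26.39963523] [423.0608523   31.90031205  16.5059818 ] [433.93878895 611.68859556  22.34357638]
```

View pics/crop0.png

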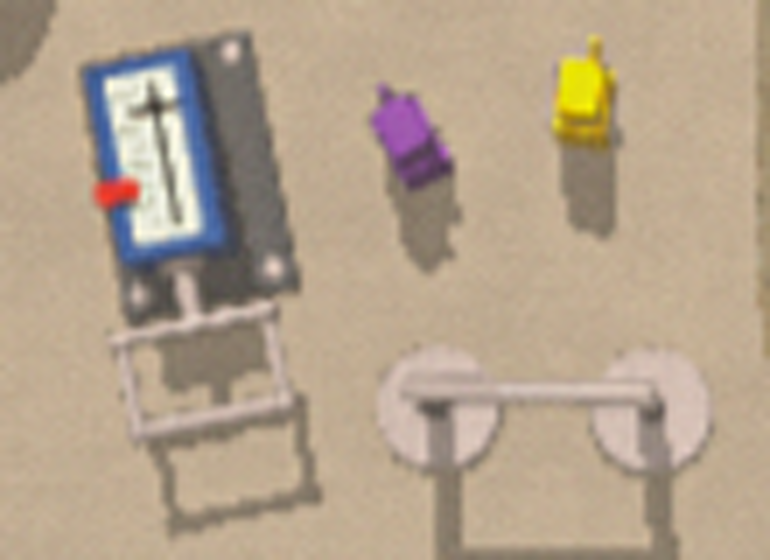

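The crop shows the gauge with its crossbar from (140,432) to (290,400), the red clip on its +y (left) edge, and the rail bar at crop row ~390. I'll move the wrist camera over each of these for finer fixes.

{"name": "move_arm", "arguments": {
  "motion": "100 -49 -5 -16 0 0 0;100 -49 -5 -16 0 0 0;100 -49 -5 -16 0 0 0;100 -49 -5 -16 0 0 0;100 -49 -5 -16 0 0 0;100 0 0 0 0 0 0;100 0 0 0 0 0 0"
}}

```text
time_s: 0.98
tool_pos: [419.4, 399.1, 301.4]
eef_rot: [[-0.931, 0.366, -0.002], [0.366, 0.931, -0.0], [0.002, -0.001, -1.0]]
ft_force: [-0.3, 0.8, -1.3]
opening: 1.0
grip_force: 0.0
```

```bash
cat >> h.py <<'E'
def snap(tag):
    i=viewer.camera_info('wrist'); s=bot.observe(); p,d=viewer.capture('wrist')
    np.savez(tag+'.npz',p=p,d=d,view=i['view'],k=[i['fx'],i['fy'],i['cx'],i['cy']]); cv2.imwrite(f'pics/{tag}.png',p[...,::-1])
    print(s['time_s'],s['tool_pos'].round(1),np.degrees(np.arctan2(s['eef_rot'][1][0],s['eef_rot'][0][0])).round(2))
    V=np.linalg.inv(i['view']); print('cam',V[:3,3].round(),'axis',(-V[:3,2]).round(2),[i[k] for k in('fx','cx','cy')])
def ray(f,uv):
    K=f['k']; uv=np.atleast_2d(uv).astype(float); x=uv[:,0]-K[2]; y=(uv[:,1]-K[3])*K[0]/K[1]; r=np.hypot(x,y)+1e-9; t=r/K[0]
    c=np.stack([np.sin(t)*x/r,-np.sin(t)*y/r,-np.cos(t)],-1); V=np.linalg.inv(f['view'])
    return V[:3,3],c@V[:3,:3].T
def onplane(f,uv,z):
    o,r=ray(f,uv); return o+r*((z-o[2])/r[:,2])[:,None]
def wcloud(f):
    h,w=f['d'].shape; u,v=np.meshgrid(np.arange(w),np.arange(h)); K=f['k']
    x=u-K[2]; y=v-K[3]; r=np.hypot(x,y)+1e-9; t=np.minimum(r/K[0],1.5); d=f['d']
    P=np.stack([d*np.tan(t)*x/r,-d*np.tan(t)*y/r,-d,np.ones_like(d)],-1)
    return (P@np.linalg.inv(f['view']).T)[...,:3]
E
python3 -c "
from h import *; snap('w1')"
```

```text
0.975 [419.4 399.1 301.4] 158.54
cam [347. 427. 453.] axis [ 0.28 -0.11 -0.95] [325.19226210127806, 274.49038258889567, 210.8710805108884]
```

View pics/w1.png

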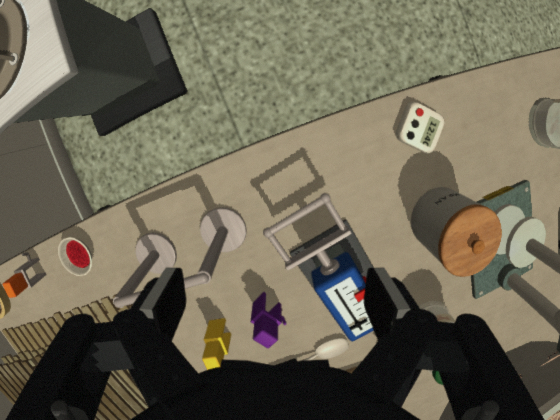

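The fisheye view shows the crossbar from (266,233) to (327,200), the rear plate at about (287,268)-(350,240), the rail bar from (117,301) to (208,277), and the hook at (18,285).

```bash
python3 - <<'E'
from h import *
f=np.load('w1.npz'); C=wcloud(f)
print('bar ends',onplane(f,[(266,233),(327,200),(296.5,216.5)],85).round(1))
print('plate',onplane(f,[(287,268),(350,240)],90).round(1))
print('rail',onplane(f,[(117,301),(208,277)],150).round(1))
def fit(name,u0,v0,u1,v1,zl,zh,C=C):
    q=C[v0:v1,u0:u1].reshape(-1,3); s=q[(q[:,2]>zl)&(q[:,2]<zh)]
    print(name,len(s),s.mean(0).round(1),[np.round(t,1) for t in cv2.minAreaRect(s[:,:2].astype(np.float32))])
    return s
s=fit('bar+rods',255,185,360,280,72,105)
fit('rail',100,270,215,310,140,165)
g=fit('ghousing',310,255,365,340,105,118)
# bar: front part of stirrup
a=np.radians(12.0)
for k in range(3):
    gx=np.array([np.cos(a),np.sin(a)]); gy=np.array([-gx[1],gx[0]])
    t=s[:,:2]@gx; b=s[t<np.percentile(t,1)+14]; tb=b[:,:2]@gx; yb=b[:,:2]@gy
    sel=np.abs(yb-np.median(yb))<34; c=np.polyfit(yb[sel],tb[sel],1); a-=np.arctan(c[0]); 
    print(np.degrees(a),len(b),tb[sel].mean(),yb.min(),yb.max(),b[:,2].mean())
ti=np.load('top0.npz'); i=viewer.camera_info('top'); 
def pl(uv,z):
    uv=np.atleast_2d(uv).astype(float); r=np.stack([(uv[:,0]-i['cx'])/i['fx'],-(uv[:,1]-i['cy'])/i['fy'],-np.ones(len(uv))],-1)
    V=np.linalg.inv(i['view']); r=r@V[:3,:3].T; o=V[:3,3]; return o+r*((z-o[2])/r[:,2])[:,None]
cr=lambda x,y:(190+(x-3)/7,170+(y-3)/7)
print('top bar',pl([cr(140,432),cr(290,400)],85).round(1),'plate',pl([cr(120,338),cr(275,308)],90).round(1))
print('top rail',pl([cr(403,385),cr(655,394)],152).round(1))
print('ptr',pl([cr(152,104)],113).round(1),'red',pl([cr(116,191)],113).round(1))
E
```

```text
bar ends [[476.8 363.3  85. ]
 [464.5 446.1  85. ]
 [470.5 405.1  85. ]]
plate [[528.5 370.9  90. ]
 [521.8 456.5  90. ]]
rail [[472.2 170.9 150. ]
 [478.7 296.9 150. ]]
bar+rods 2456 [508.6 414.6  89.3] [array([521.9, 415.6]), array([121. ,  92.5]), np.float64(10.2)]
rail 622 [473.6 241.8 152.8] [array([475.6, 231.7]), array([137. ,  16.6]), np.float64(87.9)]
ghousing 2339 [592.3 425.9 110.1] [array([604.9, 431.6]), array([108.7,  59.1]), np.float64(10.3)]
11.199664512647857 666 541.4590816593974 253.4891400593148 344.2979882427543 88.51199876842966
11.205830377678259 665 537.2322301289915 261.0322164547475 351.8552379158767 88.51321060096097
11.205944762682874 665 537.2652836202656 260.9742966316978 351.797276635344 88.51321060096097
top bar [[462.3 444.8  85. ]
 [478.3 364.4  85. ]] plate [[512.4 454.8  90. ]
 [527.4 371.7  90. ]]
top rail [[480.6 296.7 152. ]
 [474.3 168.  152. ]]
ptr [[634.7 433.8 113. ]] red [[588.4 452.7 113. ]]
```

{"name": "move_arm", "arguments": {
  "motion": "100 51 -34 0 0 0 0;100 51 -34 0 0 0 0;100 51 -34 0 0 0 0;100 45 -40 0 0 0 0;100 0 -62 0 0 0 0;100 0 -62 0 0 0 0;100 0 -62 0 0 0 0;100 0 0 0 0 0 0"
}}

```text
time_s: 2.02
tool_pos: [121.9, 200.2, 269.7]
eef_rot: [[-0.931, 0.363, -0.025], [0.363, 0.923, -0.124], [-0.022, -0.124, -0.992]]
ft_force: [0.2, -0.1, 0.9]
opening: 0.998
grip_force: 0.0
```

{"name": "move_arm", "arguments": {
  "motion": "100 -56 10 -6 0 0 0;100 -56 10 -6 0 0 0;100 -56 10 -6 0 0 0;100 -56 10 -6 0 0 0;100 -56 10 -6 0 0 0;100 0 0 0 -7 0 0;100 0 0 0 0 0 0"
}}

```text
time_s: 2.9
tool_pos: [404.1, 149.2, 302.3]
eef_rot: [[-0.93, 0.366, 0.023], [0.366, 0.931, -0.005], [-0.023, 0.004, -1.0]]
ft_force: [0.1, 0.1, 0.7]
opening: 1.001
grip_force: 0.0
```

{"name": "move_arm", "arguments": {
  "motion": "100 -18 -55 0 0 1.4 0;100 -18 -55 0 0 0 0;100 -18 -55 0 0 0 0;100 -18 -55 0 0 0 0;100 0 0 0 0 0 0;100 0 0 0 0 0 0"
}}

```text
time_s: 3.65
tool_pos: [390.9, -79.0, 301.8]
eef_rot: [[-0.933, 0.36, -0.0], [0.36, 0.933, 0.005], [0.002, 0.005, -1.0]]
ft_force: [0.6, 0.7, 0.3]
opening: 1.002
grip_force: 0.0
```

```bash
python3 - <<'E'
from h import *; snap('w2')
f=np.load('w2.npz'); p=f['p']; hsv=cv2.cvtColor(p,cv2.COLOR_RGB2HSV); C=wcloud(f)
k=cv2.inRange(hsv,(4,170,120),(17,255,255)); n,l,st,ce=cv2.connectedComponentsWithStats(k)
for j in range(1,n):
    if st[j,4]>60: print(st[j],ce[j].round(1))
j=1+np.argmax(st[1:,4]); x,y,w,h,_=st[j]; 
q=C[l==j]; t=q[(q[:,2]>91)&(q[:,2]<103)]; print(len(t),t.mean(0),[np.round(v,1) for v in cv2.minAreaRect(t[:,:2].astype(np.float32))])
x0,y0=max(0,x-50),max(0,y-50); c=p[y0:y+h+50,x0:x+w+50]; print(x0,y0,c.shape)
cv2.imwrite('pics/w2c.png',cv2.resize(c,None,fx=4,fy=4,interpolation=cv2.INTER_CUBIC)[...,::-1][:600,:800])
E
```

```text
3.65 [390.9 -79.  301.8] 158.91
cam [318. -53. 453.] axis [ 0.28 -0.11 -0.95] [325.19226210127806, 274.49038258889567, 210.8710805108884]
[257 193  24  27 502] [268.8 205.8]
498 [415.40044255 -96.30453427  95.38914578] [array([416.2, -96.6]), array([23.7, 29.6]), np.float64(82.2)]
207 143 (127, 124, 3)
```

View pics/w2c.png

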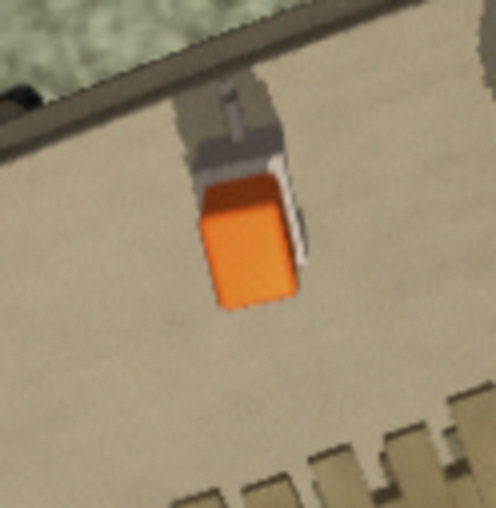

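The crop shows the orange block top, centred at full-image (269,206). Its long side is close to the radial direction and the peg points toward the robot. Hook centre is about (416,-96.5) with its x axis at -7.8°. I'll grip across hook x.

{"name": "move_arm", "arguments": {
  "motion": "100 -29.6 -7.3 0 0 0 10.7;100 0 0 22 0 0 10.7;100 0 0 24 0 0 10.7;100 0 0 24 0 0 10.7;100 0 0 24 0 0 10.7;100 0 0 24 0 0 10.7;100 0 0 12 0 0 10.7;100 0 0 0 0 0 1.8"
}}

```text
time_s: 4.7
tool_pos: [414.7, -95.6, 170.0]
eef_rot: [[0.134, 0.991, -0.004], [0.991, -0.134, 0.005], [0.005, -0.005, -1.0]]
ft_force: [-0.3, 0.4, -0.0]
opening: 1.001
grip_force: 0.0
```

{"name": "move_arm", "arguments": {
  "motion": "100 0 0 0 0 0 0"
}}

```text
time_s: 4.82
tool_pos: [415.8, -96.8, 171.4]
eef_rot: [[0.134, 0.991, -0.001], [0.991, -0.134, 0.005], [0.005, -0.001, -1.0]]
ft_force: [-0.3, -0.4, -0.1]
opening: 1.003
grip_force: 0.0
```

```bash
python3 - <<'E'
from h import *; snap('w3')
f=np.load('w3.npz'); p=f['p']; hsv=cv2.cvtColor(p,cv2.COLOR_RGB2HSV); C=wcloud(f)
k=cv2.inRange(hsv,(4,170,120),(17,255,255)); n,l,st,ce=cv2.connectedComponentsWithStats(k)
j=1+np.argmax(st[1:,4]); print(st[j])
q=C[l==j]; t=q[(q[:,2]>91)&(q[:,2]<103)]; print(len(t),t.mean(0),[np.round(v,1) for v in cv2.minAreaRect(t[:,:2].astype(np.float32))])
print(bot.observe()['joints'],bot.finger_overhang)
E
```

```text
4.825 [415.8 -96.8 171.4] 82.3
cam [425. -22. 323.] axis [-0.04 -0.3  -0.95] [325.19226210127806, 274.49038258889567, 210.8710805108884]
[ 258  190   40   40 1360]
1211 [416.90968878 -95.14434584  95.54581297] [array([417. , -95.7]), array([23.4, 29.2]), np.float64(82.2)]
[-0.15046899  0.0970192   0.37246047  1.9132815  -0.04371043  1.13957939
  0.10337218] 17.0
```

{"name": "move_arm", "arguments": {
  "motion": "100 1 1 30 0 0 0;100 0 0 30 0 0 0;100 0 0 25 0 0 0;100 0 0 6 0 0 0;20 0 0 0 0 0 0;0 0 0 0 0 0 0;0 0 0 0 0 0 0;0 0 0 0 0 0 0",
  "squeeze": 80
}}

```text
time_s: 5.88
tool_pos: [417.2, -96.9, 81.1]
eef_rot: [[0.139, 0.99, 0.001], [0.99, -0.139, 0.005], [0.005, 0.0, -1.0]]
ft_force: [-0.4, 0.2, 5.9]
opening: 0.315
grip_force: 78.5
```

{"name": "move_arm", "arguments": {
  "motion": "0 0 0 -50 0 0 0;0 0 0 -60 0 0 0;0 0 0 -60 0 0 0;0 56 -1.9 -8 0 0 0;0 56 -1.9 0 0 0 0;0 56 -1.9 0 0 0 0;0 56 -1.9 0 0 0 0;0 56 -1.9 0 0 0 0"
}}

```text
time_s: 6.88
tool_pos: [445.4, 182.6, 258.8]
eef_rot: [[0.139, 0.99, -0.002], [0.99, -0.139, 0.005], [0.004, -0.003, -1.0]]
ft_force: [1.1, 0.5, -1.6]
opening: 0.313
grip_force: 80.1
```

{"name": "move_arm", "arguments": {
  "motion": "0 56 -1.9 0 0 0 0;0 56 -1.9 0 0 0 0;0 56 -1.9 0 0 0 0;0 56 -2 0 0 0 0;0 0 0 0 0 0 -9.2;0 0 0 0 0 0 -9.3;0 0 0 0 0 0 0;0 0 0 0 0 0 0"
}}

```text
time_s: 7.88
tool_pos: [469.1, 403.6, 259.8]
eef_rot: [[-0.18, 0.984, -0.003], [0.984, 0.18, 0.004], [0.005, -0.002, -1.0]]
ft_force: [-0.7, 0.4, -1.8]
opening: 0.314
grip_force: 80.1
```

```bash
python3 -c "
from h import *; snap('w4'); print(bot.observe()['eef_rot'].round(3))"
```

```text
7.875 [469.1 403.6 259.8] 100.37
cam [455. 478. 412.] axis [ 0.05 -0.29 -0.95] [325.19226210127806, 274.49038258889567, 210.8710805108884]
[[-0.18   0.984 -0.002]
 [ 0.984  0.18   0.005]
 [ 0.005 -0.001 -1.   ]]
```

View pics/w4.png

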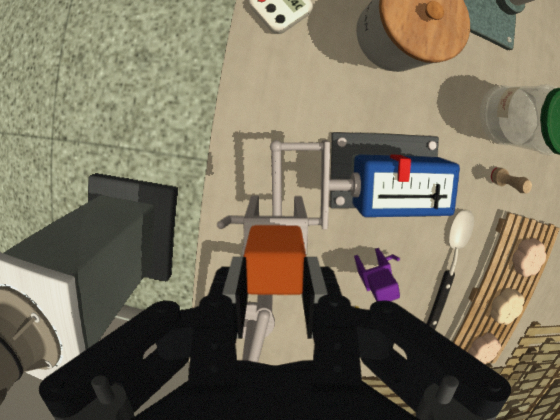

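The view shows the hook held above the stirrup with its peg to the left. The crossbar is at column ~277 from row 146 down, the rear plate is at column ~326, the red clip at (404,170) and the pointer at (437,196).

```bash
python3 - <<'E'
from h import *
f=np.load('w4.npz'); C=wcloud(f); p=f['p']; hsv=cv2.cvtColor(p,cv2.COLOR_RGB2HSV)
s=C[150:212,262:292].reshape(-1,3); s=s[(s[:,2]>78)&(s[:,2]<98)]
d=C[150:212,315:335].reshape(-1,3); d=d[(d[:,2]>70)&(d[:,2]<105)]
for n,t in (('bar',s),('plate',d)):
    print(n,len(t),t.mean(0).round(1),[np.round(v,1) for v in cv2.minAreaRect(t[:,:2].astype(np.float32))],np.polyfit(t[:,1],t[:,0],1))
h=C[150:220,345:465].reshape(-1,3); h=h[(h[:,2]>104)&(h[:,2]<116)]; print('house',[np.round(v,1) for v in cv2.minAreaRect(h[:,:2].astype(np.float32))],h[:,2].mean())
k=cv2.inRange(hsv,(0,170,110),(4,255,255)); k[:, :380]=0;k[:,430:]=0;k[:150]=0;k[200:]=0
v,u=np.nonzero(k); top=(v<165); print('red px',u.min(),u.max(),v.min(),v.max())
gx=np.array([np.cos(.183),np.sin(.183)])
q=onplane(f,np.stack([u,v],1),113)[:,:2]@gx; print('red x along',np.percentile(q,[3,50,97]),len(q)); R=onplane(f,[[u.mean(),v.mean()]],113)
sc=cv2.inRange(hsv,(0,0,0),(179,255,70)); sc[:,:427]=0;sc[:,447:]=0;sc[:184]=0;sc[212:]=0
v,u=np.nonzero(sc); print('ptr px',len(u),u.mean(),v.mean()); 
for r in range(184,212): 
    c=u[v==r]; print(r,(c.min(),c.max()) if len(c) else '',end=' ')
print()
q=onplane(f,np.stack([u,v],1),113)[:,:2]@gx; print('ptr along',np.median(q)); 
b=np.array([s[:,:2].mean(0)])@gx; print('bar along',b)
E
```

```text
bar 621 [468.  410.5  88.5] [array([467.9, 409.4]), array([10.1, 65.1]), np.float64(10.6)] [-1.86076696e-01  5.44420808e+02]
plate 569 [516.7 420.8  91.4] [array([520. , 419.4]), array([14. , 66.8]), np.float64(13.7)] [-2.12313450e-01  6.06059887e+02]
house [array([604.7, 434.1]), array([109.8,  62.9]), np.float64(10.4)] 109.96236984859557
red px 398 409 158 181
red x along [654.63531504 659.69074027 664.97669639] 234
ptr px 128 436.125 196.328125
184 (np.int64(437), np.int64(438)) 185 (np.int64(437), np.int64(438)) 186 (np.int64(436), np.int64(439)) 187 (np.int64(436), np.int64(439)) 188 (np.int64(436), np.int64(438)) 189 (np.int64(436), np.int64(438)) 190 (np.int64(436), np.int64(438)) 191 (np.int64(436), np.int64(438)) 192 (np.int64(436), np.int64(438)) 193 (np.int64(435), np.int64(438)) 194 (np.int64(433), np.int64(438)) 195 (np.int64(429), np.int64(445)) 196 (np.int64(427), np.int64(446)) 197 (np.int64(428), np.int64(445)) 198 (np.int64(433), np.int64(439)) 199 (np.int64(434), np.int64(438)) 200 (np.int64(435), np.int64(437)) 201 (np.int64(435), np.int64(437)) 202 (np.int64(435), np.int64(437)) 203 (np.int64(434), np.int64(437)) 204 (np.int64(434), np.int64(437)) 205 (np.int64(434), np.int64(437)) 206 (np.int64(434), np.int64(437)) 207 (np.int64(434), np.int64(437)) 208 (np.int64(435), np.int64(436)) 209  210  211  
ptr along 700.2609578643803
bar along [534.92407974]
```

{"name": "move_arm", "arguments": {
  "motion": "0 0 0 40 0 0 0;0 0 0 30 0 0 0;0 0 0 20 0 0 0;0 0 0 20 0 0 0;0 0 0 15 0 0 0;0 0 0 7 0 0 0;0 0 0 0 0 0 0"
}}

```text
time_s: 8.8
tool_pos: [468.8, 404.6, 127.9]
eef_rot: [[-0.182, 0.983, -0.002], [0.983, 0.182, 0.005], [0.005, -0.001, -1.0]]
ft_force: [0.2, 0.2, -0.4]
opening: 0.316
grip_force: 80.0
```

```bash
python3 -c "
from h import *; snap('w5'); cv2.imwrite('pics/w5c.png',cv2.resize(np.load('w5.npz')['p'][90:310,200:500],None,fx=2,fy=2)[...,::-1])"
```

```text
8.8 [468.8 404.6 127.9] 100.5
cam [454. 479. 280.] axis [ 0.05 -0.29 -0.95] [325.19226210127806, 274.49038258889567, 210.8710805108884]
```

View pics/w5c.png

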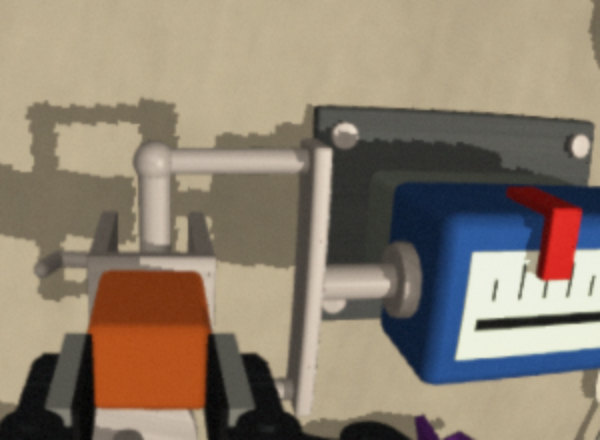

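The crop shows the crossbar centred in the slot between the legs, with the peg on the outside. Starting the pull.

{"name": "move_arm", "arguments": {
  "motion": "0 0 -5 0 0 0 0;0 0 -5 0 0 0 0;0 0 -6 0 0 0 0;0 0 -6 0 0 0 0;0 0 -6 0 0 0 0;0 0 -6 0 0 0 0;0 0 -6 0 0 0 0;0 0 0 0 0 0 0"
}}

```text
time_s: 9.85
tool_pos: [430.9, 397.5, 128.8]
eef_rot: [[-0.182, 0.983, 0.001], [0.983, 0.182, 0.006], [0.006, 0.003, -1.0]]
ft_force: [6.3, 0.2, -2.2]
opening: 0.315
grip_force: 80.1
```

```bash
cat > ptr.py <<'E'
from h import *
import sys
snap(sys.argv[1]); f=np.load(sys.argv[1]+'.npz'); p=f['p']; hsv=cv2.cvtColor(p,cv2.COLOR_RGB2HSV)
gx=np.array([np.cos(.183),np.sin(.183)]); gy=np.array([-gx[1],gx[0]])
# rectify scale plane z=113: 4 px/mm, x along 625..720, y from 300..345
a,b=np.meshgrid(np.arange(630,715,.25),np.arange(285,360,.25)); P=a[...,None]*gx+b[...,None]*gy
V=f['view']; q=np.concatenate([P,np.full(a.shape+(1,),113.),np.ones(a.shape+(1,))],-1)@V.T
x,y,z=q[...,0],-q[...,1],-q[...,2]; r=np.hypot(x,y); t=np.arctan2(r,z); K=f['k']
im=cv2.remap(p,(K[2]+K[0]*t*x/r).astype(np.float32),(K[3]+K[1]*t*y/r).astype(np.float32),cv2.INTER_LINEAR)
cv2.imwrite(f'pics/{sys.argv[1]}r.png',np.flipud(im)[...,::-1]); H=cv2.cvtColor(im,cv2.COLOR_RGB2HSV)
m=cv2.inRange(H,(0,170,100),(5,255,255)); xs=a[m>0]; print('red',np.percentile(xs,[3,50,97]).round(1))
bl=(cv2.inRange(H,(0,0,0),(179,255,75))>0)
# dark column profile: pointer is the tallest dark column
c=bl.sum(0)*.25; i=np.argsort(c)[-8:]; print('ptr', np.sort(a[0,i]), c[i])
E
python3 ptr.py w6; python3 -c "print(1)"
```

```text
9.85 [430.9 397.5 128.8] 100.51
cam [416. 472. 281.] axis [ 0.06 -0.29 -0.95] [325.19226210127806, 274.49038258889567, 210.8710805108884]
red [656.2 661.8 667.2]
ptr [713.   713.25 713.5  713.75 714.   714.25 714.5  714.75] [40.75 41.5  42.   42.75 43.25 43.75 44.5  45.  ]
1
```

View pics/w6r.png

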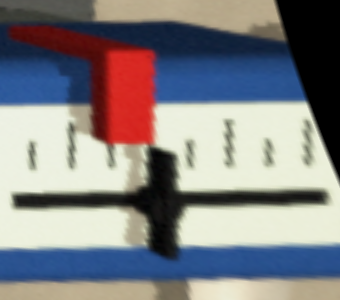

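The rectified view (4 px/mm) shows the pointer at column ~162 and the clip spanning columns 93-155, so about 9.5 mm remain. This agrees with the travel and force.

{"name": "move_arm", "arguments": {
  "motion": "0 0 -4 0 0 0 0;0 0 -3.5 0 0 0 0;0 0 -2 0 0 0 0;0 0 0 0 0 0 0"
}}

```text
time_s: 10.4
tool_pos: [422.8, 395.8, 128.8]
eef_rot: [[-0.182, 0.983, 0.003], [0.983, 0.182, 0.007], [0.006, 0.004, -1.0]]
ft_force: [6.3, 2.1, -2.7]
opening: 0.317
grip_force: 80.0
```

```bash
python3 ptr.py w7 | head -3; python3 -c "
import cv2,numpy as np
a=cv2.imread('pics/w7r.png'); f=cv2.imread('pics/w7.png')[100:260,300:560]; f=cv2.resize(f,None,fx=2,fy=2); o=np.zeros((620,520,3),np.uint8); o[:300,:340]=a; o[300:620]=f; cv2.imwrite('pics/w7v.png',o[:600])"
```

```text
10.4 [422.8 395.8 128.8] 100.47
cam [407. 470. 281.] axis [ 0.06 -0.29 -0.95] [325.19226210127806, 274.49038258889567, 210.8710805108884]
red [656.2 661.8 667.2]
```

View pics/w7v.png

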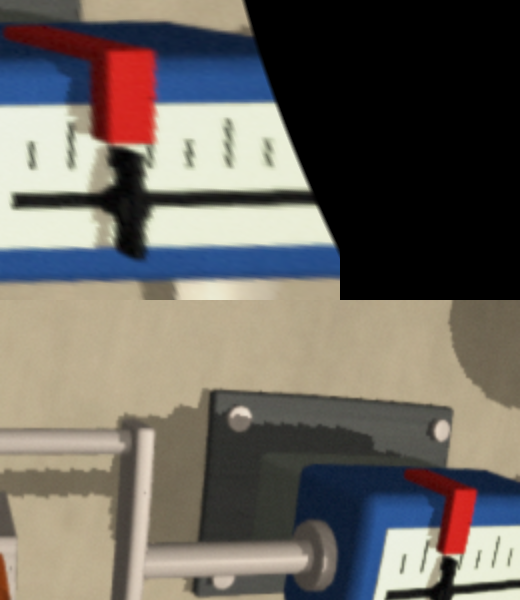

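The pointer at rectified column ~128 lies within the clip (93-155, middle 124). Holding, then easing back.

{"name": "move_arm", "arguments": {
  "motion": "0 0 -0.5 0 0 0 0;0 0 0 0 0 0 0;0 0 0 0 0 0 0;0 0 0 0 0 0 0;0 0 0 0 0 0 0;0 0 0 0 0 0 0;0 0 0 0 0 0 0;0 0 0 0 0 0 0"
}}

```text
time_s: 11.45
tool_pos: [422.6, 395.8, 128.8]
eef_rot: [[-0.182, 0.983, 0.003], [0.983, 0.181, 0.007], [0.006, 0.005, -1.0]]
ft_force: [6.8, 1.3, -3.3]
opening: 0.319
grip_force: 80.0
```

{"name": "move_arm", "arguments": {
  "motion": "0 0 0 0 0 0 0;0 0 0 0 0 0 0;0 0 0 0 0 0 0;0 0 0 0 0 0 0;0 0 2 0 0 0 0;0 0 4 0 0 0 0;0 0 6 0 0 0 0;0 0 6 0 0 0 0"
}}

```text
time_s: 12.45
tool_pos: [438.9, 399.0, 128.8]
eef_rot: [[-0.182, 0.983, 0.001], [0.983, 0.182, 0.006], [0.006, 0.002, -1.0]]
ft_force: [4.5, 1.4, 0.1]
opening: 0.316
grip_force: 80.2
```

{"name": "move_arm", "arguments": {
  "motion": "0 0 6 0 0 0 0;0 0 6 0 0 0 0;0 0 6 0 0 0 0;0 0 5 0 0 0 0;0 0 4 0 0 0 0;0 0 2.5 0 0 0 0;0 0 0 0 0 0 0;0 0 0 0 0 0 0"
}}

```text
time_s: 13.45
tool_pos: [465.7, 404.1, 127.6]
eef_rot: [[-0.183, 0.983, -0.003], [0.983, 0.183, 0.004], [0.005, -0.003, -1.0]]
ft_force: [0.2, -0.1, -1.8]
opening: 0.314
grip_force: 80.1
```

{"name": "move_arm", "arguments": {
  "motion": "0 0 3 0 0 0 0;0 0 0 -15 0 0 0;0 0 0 -40 0 0 0;0 0 0 -45 0 0 0;0 0 0 -33 0 0 0;0 -40 -8 0 0 0 0;0 -50 -8 0 0 0 0;0 -50 -8 0 0 0 0"
}}

```text
time_s: 14.45
tool_pos: [471.9, 260.8, 261.8]
eef_rot: [[-0.183, 0.983, 0.0], [0.983, 0.183, 0.006], [0.006, 0.001, -1.0]]
ft_force: [-0.2, 0.3, -0.9]
opening: 0.313
grip_force: 80.1
```

{"name": "move_arm", "arguments": {
  "motion": "0 -30 0 0 0 0 6.4;0 0 0 0 0 0 6.4;0 0 0 0 0 0 0;0 0 0 0 0 0 0"
}}

```text
time_s: 14.95
tool_pos: [476.9, 233.4, 260.8]
eef_rot: [[0.037, 0.999, -0.001], [0.999, -0.037, 0.006], [0.006, -0.002, -1.0]]
ft_force: [0.4, 0.1, -1.5]
opening: 0.316
grip_force: 80.2
```

```bash
python3 - <<'E'
from h import *
snap('w8'); f=np.load('w8.npz'); C=wcloud(f); p=f['p']; hsv=cv2.cvtColor(p,cv2.COLOR_RGB2HSV)
m=(C[...,2]>138)&(C[...,2]<164)&(abs(C[...,0]-476)<22)&(abs(C[...,1]-233)<75)&(hsv[...,1]<90)&(hsv[...,2]>90)
s=C[m]; print(len(s),s.mean(0)); print([np.round(v,1) for v in cv2.minAreaRect(s[:,:2].astype(np.float32))],np.polyfit(s[:,1],s[:,0],1),s[:,1].min(),s[:,1].max())
v,u=np.nonzero(m); print(u.min(),u.max(),v.min(),v.max())
cv2.imwrite('pics/w8c.png',cv2.resize(p,None,fx=1.4,fy=1.4)[...,::-1])
g=C[...]; print(bot.observe()['ft_force'])
E
```

```text
14.95 [476.9 233.4 260.8] 87.89
cam [479. 309. 413.] axis [-0.01 -0.3  -0.95] [325.19226210127806, 274.49038258889567, 210.8710805108884]
1376 [476.39381391 264.21221761 154.25589351]
[array([476.1, 261.8]), array([75.7, 15.3]), np.float64(88.5)] [2.58290158e-02 4.69569472e+02] 223.97357074647152 299.6346560389623
264 283 124 215
[-0.16066358  1.02217814 -1.45011739]
```

View pics/w8c.png

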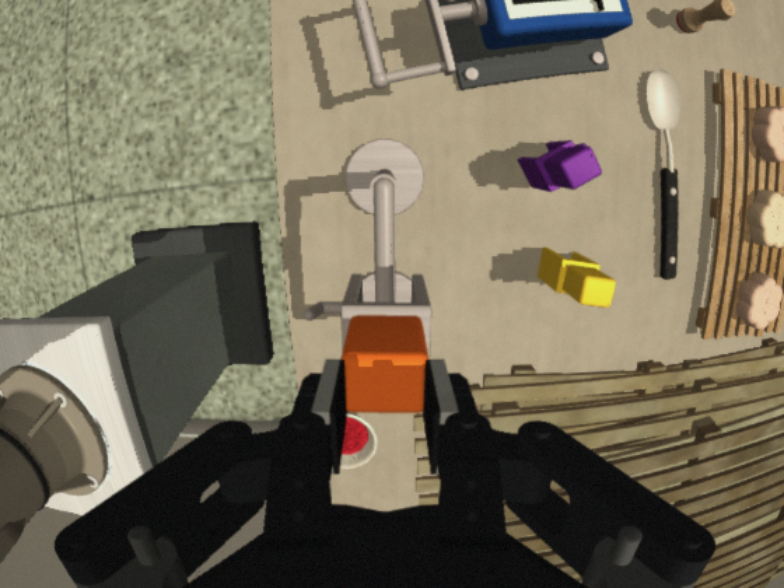

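The wrist view shows the slot straddling the rail bar (columns ~385), with the bar fitted at x≈475.6 and y≈233. Lowering.

{"name": "move_arm", "arguments": {
  "motion": "0 0 -1 25 0 0 0;0 0 0 25 0 0 0;0 0 0 12 0 0 0;0 0 0 6 0 0 0;0 0 0 2 0 0 0;0 0 0 0 0 0 0"
}}

```text
time_s: 15.75
tool_pos: [476.5, 233.2, 190.9]
eef_rot: [[0.04, 0.999, -0.001], [0.999, -0.04, 0.005], [0.005, -0.001, -1.0]]
ft_force: [-0.1, -0.7, -1.8]
opening: 0.313
grip_force: 80.1
```

{"name": "move_arm", "arguments": {
  "motion": "0 0 0 1.5 0 0 0;0 0 0 1 0 0 0;0 0 0 0 0 0 0"
}}

```text
time_s: 16.12
tool_pos: [476.5, 233.3, 188.9]
eef_rot: [[0.04, 0.999, -0.0], [0.999, -0.04, 0.006], [0.006, -0.001, -1.0]]
ft_force: [-1.9, 0.1, 4.5]
opening: 0.313
grip_force: 80.8
```

{"name": "move_arm", "arguments": {
  "motion": "34 0 0 0 0 0 0;37 0 0 0 0 0 0;42 0 0 0 0 0 0;50 0 0 0 0 0 0;65 0 0 0 0 0 0;85 0 0 0 0 0 0;100 0 0 0 0 0 0;100 0 0 0 0 0 0",
  "squeeze": 20
}}

```text
time_s: 17.12
tool_pos: [476.0, 233.0, 187.7]
eef_rot: [[0.04, 0.999, -0.002], [0.999, -0.04, 0.005], [0.005, -0.002, -1.0]]
ft_force: [0.5, 0.5, 0.3]
opening: 0.998
grip_force: 0.0
```

{"name": "move_arm", "arguments": {
  "motion": "100 0 0 -15 0 0 0;100 0 0 -30 0 0 0;100 0 0 -45 0 0 0;100 0 0 -45 0 0 0;100 0 0 0 0 0 0;100 0 0 0 0 0 0;100 0 0 0 0 0 0;100 0 0 0 0 0 0"
}}

```text
time_s: 18.12
tool_pos: [475.7, 232.1, 321.6]
eef_rot: [[0.04, 0.999, -0.004], [0.999, -0.04, 0.004], [0.004, -0.004, -1.0]]
ft_force: [-0.2, 0.5, -0.0]
opening: 0.998
grip_force: 0.0
```

```bash
python3 - <<'E'
from h import *
snap('w9'); f=np.load('w9.npz'); C=wcloud(f); p=f['p']; hsv=cv2.cvtColor(p,cv2.COLOR_RGB2HSV)
k=(cv2.inRange(hsv,(4,170,100),(17,255,255))>0)&(abs(C[...,0]-476)<50)&(abs(C[...,1]-233)<60)
s=C[k]; print(len(s),s.mean(0),s.max(0)); t=s[s[:,2]>190]; print([np.round(v,1) for v in cv2.minAreaRect(t[:,:2].astype(np.float32))],np.linalg.lstsq(np.c_[t[:,:2]-t[:,:2].mean(0),np.ones(len(t))],t[:,2],rcond=None)[0])
cv2.imwrite('pics/w9c.png',p[60:400,120:440][...,::-1])
E
```

```text
18.125 [475.7 232.1 321.6] 87.72
cam [478. 308. 473.] axis [-0.02 -0.3  -0.95] [325.19226210127806, 274.49038258889567, 210.8710805108884]
1111 [475.17384974 236.66229539 200.19774939] [489.49544606 246.32612153 206.00221318]
[array([474.9, 234.2]), array([23.7, 28.9]), np.float64(87.7)] [ 6.44030305e-03 -1.59500819e-01  2.02840082e+02]
```

View pics/w9c.png

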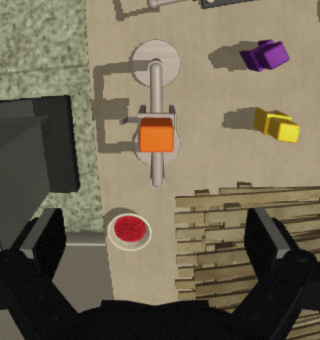

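The crop shows the hook hanging square on the rail bar with its block top at z≈204 mm as expected. The gripper is clear and the dish has not been disturbed. A short settle, then hand in.

{"name": "move_arm", "arguments": {
  "motion": "100 0 0 0 0 0 0;100 0 0 0 0 0 0;100 0 0 0 0 0 0;100 0 0 0 0 0 0;100 0 0 0 0 0 0;100 0 0 0 0 0 0;100 0 0 0 0 0 0;100 0 0 0 0 0 0"
}}

```text
time_s: 19.18
tool_pos: [476.2, 232.3, 322.7]
eef_rot: [[0.04, 0.999, -0.002], [0.999, -0.04, 0.005], [0.005, -0.002, -1.0]]
ft_force: [0.1, 0.4, -0.4]
opening: 1.003
grip_force: 0.0
```

```bash
python3 -c "
from h import *; print(workorder.hand_in())"
```

```text
the job is handed in; nothing more can be done
None
```

The job is handed in at about 19 s (no verdict came back): the hook pulled the gauge to the red marker, held over a second, eased it back to rest without a snap, and now hangs released on the rail.

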